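# Tuck the tea-bag box's flap under its lip

### The arm

A 7-joint arm with a two-finger parallel gripper is mounted at the origin on a cart in front of the work surface, level with it; the furniture and walls round the work are solid. World frame = base frame: x ahead of the robot, y to its left, z up, the work surface at z = 0. Lengths are in m, angles in rad, forces in N, time in s.
With the tool pointing down it reaches from about 0.35 to 0.9 m from the base axis. Payload 7.2 kg.
Tool frame: the origin (TCP) lies on the front face of the gripper's body, between the roots of the fingers; the fingertips stand 80 mm ahead of it and the grasp point (between the pads) lies 61 mm ahead of it; z points along the fingers, y is the line along which they close (so a half turn about z gives the same grasp; the last joint's range is limited). The gripper opens to 88 mm and grips with 3 to 60 N. Pads are 20 mm wide; open, the fingers measure 115 mm over their backs; the gripper's body (75 mm by 178 mm) begins 61 mm behind the grasp point.
Start: joints at [1.276, 0.411, -0.013, 1.596, 0.006, 1.134, -0.082], TCP at [0.141, -0.609, 0.303] pointing down, gripper open.
Joint ranges: [-2.95, 2.95], [-0.29, 1.99], [-1.47, 1.44], [0.14, 2.54], [-1.03, 4.17], [0.13, 1.85], [-2.86, 2.86]. Speed limits (rad/s): [2.39, 2.39, 3.01, 3.01, 3.14, 3.14, 3.14].

### API

Orientations are given as a unit quaternion [w, x, y, z].
In Python, from cell import * gives the robot as it stands.
- The arm moves only by the shell command python3 -m crank 'ROWS' [OPENING] [FORCE]. ROWS is JSON, a list of rows, each a list of 4 numbers: the shift along the tool's x, y, z each as a share of 200 mm, from -1 to 1, then the turn about the tool's z as a share of pi rad, from -1 to 1. A call has 1 to 12 rows; each row is the pose to reach, as a shift and turn from the pose commanded when the call began, along the tool's axes at that moment, turning the shorter way round; what a row does not reach only later rows make up. A row lasts 1/10 s, in which the tool goes at most 50 mm and 8.59 degrees, less where a joint would pass 70% of its speed; a pose out of reach is approached as far as the arm can. A call with a number of a shift or a turn outside -1 to 1 is refused whole. A call with a gripper value outside its range is refused whole. OPENING is the opening, from -1 (shut) to 1 (fully open), so that 0 is half open, set as the call begins (- or left out, the last holds). The fingers move at their own pace and stop on an object; FORCE is the grip in N (left out, the last holds). Time passes only in rows, so rows that repeat a pose let the fingers close. It gives the time, the measured TCP pose, the force, the opening and the grip force at its end, in the units of the state.
- get_state(): the state, without advancing time (a new reading comes with each control period).
- camera(name): name is "side" or "top"; returns the picture (384x512x3 uint8, red, green, blue); there is no depth.
- camera_info(name): a dict with "intrinsics" (3x3 intrinsics, pixels), "dist" ([k1, k2, p1, p2, k3] as OpenCV has them; the pictures are not rectified), "R" (3x3) and "t" (3): a world point X has camera coordinates R X + t. Camera axes: x right, y down, z forward; pixel columns grow to the right and rows downward; lengths in m; the calibration is good to about 2 mm. A picture is of the moment at which its call begins. camera_info takes no time and is no camera call.
- close_job(): hands the job in; it is judged then, once.
The state is a dict: "time": time; "joint_pos": joint angles; "qvel": joint speeds; "joint_efforts": joint torques, N m; "tool_pos": TCP position; "tcp_rot": TCP orientation; "contact_force": force on the tool from outside, world axes, zero at the start; "torque": the same for the moment, N m; "opening": finger opening in m; "finger_force": force on a finger pad.
Only numpy, scipy, OpenCV 4.12 (cv2) and the standard library are available. Lean on these libraries where they do the work, as an engineer would, in place of code of your own. Each camera call takes 0.05 s, during which the arm holds its last target. There are 200 camera calls.

### The job

Shut the open tea-bag box: with the fingertips fold its sprung lid flap down flat, then, holding it down, push it along against the step on its upper face until its thin front edge is tucked fully home beneath the steel lip, and let go so that the lip alone keeps it shut. Only press and push: do not take hold of the flap or reach under it, do not lift or shove the box away from its place, and leave the jars, the shaker and the mug round it where they stand.

Things in the scene. Friction and masses are not known exactly. Their poses are not given: they have to be found in the camera images.
- tea_bag_box: Open wooden box of paper tea bags, loose, 1.8 to 2.4 kg, 150 (its x) x 130 (its y) x 70 mm high. Origin at the centre of its underside, z up. The steel lip is along its -x side (the front, roughly towards the robot), the flap's hinge along its +x side.
- box_rim (a point): Centre of the box's mouth at rim height (box x = y = 0, z = 70 mm). Two steel guides for the hinge pin stand 12 mm above the rim near the box's rear corners (y = +-61 mm, x = 35 to 85 mm).
- flap_pin (a point): Middle of the flap's hinge pin, which lies along box y at x = +71 mm minus joint flap_slide, z = 76 mm. From it the flap, a wooden board 110 mm wide and 5 mm thick, reaches 120 mm to box -x; its last 18 mm are a thinner tongue (3 mm thick, 90 mm wide). The pin is level with the flap's outer face: closed, that face is at box z = 76 mm.
- flap (a joint): Hinge of the flap, rad: 0 = flat on the box (a stop), positive = raised. Starts at about 0.8 to 1.2, rising from the hinge towards the front, so that its outer (upper) face looks up and towards box +x. A weak spring (under 0.1 N m, about 1 N at the step) lifts it again whenever nothing holds it down.
- flap_slide (a joint): Travel of the pin with the flap along box -x, to the lip, m: 0 (rear) to 0.022 (fully home, a stop). Starts at 0 to 0.002; takes about 3 N to slide and stays where it is left. If slid over about 5 mm forward before the flap is flat, the front edge lands on top of the lip, not under it.
- flap_step (a point): Middle of the foot of a step on the flap's outer face, 70 mm from the pin. The step is 6 mm high, 90 mm wide, upright towards the hinge and sloping away towards the front edge. A fingertip standing between hinge and step pushes the flap towards the lip here.
- flap_edge (a point): Middle of the flap's front edge (the tongue's end, mid thickness), 120 mm from the hinge pin.
- lip_mouth (a point): Middle of the slot's mouth under the steel lip: box x = -60 mm, z = 73.5 mm. The lip is a flat strip 100 mm wide, z = 77 to 80 mm, reaching to the box's front; its rear edge is turned up to about 84 mm as a lead-in from x = -54 mm. The flat tongue has 3 mm of room beneath it; fully home it is 11 mm under.
- flap_liner: Thin cork pad, 50 x 90 x 3 mm, on the inner (under) face of the flap, origin at its centre; not to be touched.
- spice: Spice jar with a green lid, 46 mm across, 106 mm high, origin at the centre of its underside; bystander.
- salt: Salt shaker of clear glass with a grey top, 44 mm across, 90 mm high, origin at the centre of its underside; bystander.
- honey: Honey jar with a red lid, 58 mm across, 86 mm high, origin at the centre of its underside; bystander.
- mug: Green mug, 86 mm across and 118 mm with its handle, 96 mm high, origin at the middle of its underside; bystander.
Not all that is in view belongs to the job. Leave any red look-alike of the tea_bag_box alone.

How it is judged:
On the way:
1. the flap is folded down flat, its front edge not yet home under the lip (value of joint flap below 0.12 rad and value of joint flap_slide below 0.011 m).
At the end, for the whole second after the job is handed in: The flap lies flat (joint flap under 0.08 rad) and is slid home (flap_slide above 16 mm of 22), its front edge at least 5 mm beneath the lip, held there by the lip alone; the box stands level within 30 mm of where it stood; jars, shaker and mug stand upright within 20 mm of where they were (value of joint flap below 0.08 rad and value of joint flap_slide above 0.016 m and z of flap_edge in the frame of tea_bag_box below 0.0775 m and x of flap_edge in the frame of lip_mouth below -0.005 m and angle between tea_bag_box's own z axis and vertical below 0.05 rad and distance of tea_bag_box from where it was at the start of the episode below 0.03 m and linear speed of tea_bag_box below 0.02 m/s and distance of each of spice, salt, honey, mug from where it was at the start of the episode below 0.02 m and angle between each of spice, salt, honey, mug's own z axis and vertical below 0.2 rad); the robot touches nothing.
It fails at once if the box is lifted or tipped (height (world z) of tea_bag_box above 0.012 m or angle between tea_bag_box's own z axis and vertical above 0.12 rad).
It fails at once if the box is shoved out of its place (over 30 mm) (distance of tea_bag_box from where it was at the start of the episode above 0.03 m).
It fails at once if the flap is taken hold of: a finger presses on its inner face (contact force between the fingers and flap_liner above 2 N).
It fails at once if a bystander is moved or lifted (over 20 mm) (distance of any of spice, salt, honey, mug from where it was at the start of the episode above 0.02 m).
It also fails if it takes over 32 s, if anything falls off the work surface, if the arm or the gripper's body presses on something with over 40 N, if the wrist force passes 120 N, or if a joint passes its speed limit or range.

## Working session

There is one attempt and no reset: what is moved stays moved. The work goes in short steps, Python scripts to look and compute and a shell command to move; the robot and the scene stay as the last step left them, time stands still between calls to the robot, and variables do not carry over. Pictures are saved under pics/ and viewed, at most 10 in all, crops included, and the job is handed in when it is done.

```bash
mkdir -p pics
python3 - <<'E'
from cell import *
import cv2
s=get_state();print(s)
for n in("top","side"):
    cv2.imwrite(f"pics/{n}0.png",camera(n)[:,:,::-1]);print(n,camera_info(n))
E
```

```text
{'time': 0.0, 'joint_pos': array([ 1.27577542,  0.41190205, -0.01272709,  1.59703913,  0.00561552,
        1.13426388, -0.08223424]), 'qvel': array([ 1.30227010e-03, -8.41007881e-04,  3.33201433e-05,  7.89340155e-04,
        2.85671722e-04, -6.31471670e-04, -3.24292229e-04]), 'joint_efforts': array([-5.92664674e-04, -5.87942612e+01,  6.41851667e-01, -2.91063380e+01,
       -5.37315721e-02,  1.84471667e-02,  1.53965138e-04]), 'tool_pos': array([ 0.14044047, -0.60863842,  0.30180956]), 'tcp_rot': array([-7.74242530e-04,  9.93575007e-01,  1.13172805e-01, -1.48321412e-04]), 'contact_force': array([-0.52437344, -0.3799248 , -0.11384202]), 'torque': array([-0.05131158,  0.00648258,  0.00819204]), 'finger_force': 0.0, 'opening': 0.0878326608929797}
top {'intrinsics': array([[453.69548478,   0.        , 254.71381438],
       [  0.        , 453.69548478, 193.7982519 ],
       [  0.        ,   0.        ,   1.        ]]), 'dist': array([0.00420198, 0.        , 0.        , 0.        , 0.        ]), 'R': array([[-8.11906543e-04, -9.99999338e-01,  8.15450938e-04],
       [-9.91728537e-01,  7.00527282e-04, -1.28351154e-01],
       [ 1.28350498e-01, -9.12915107e-04, -9.91728449e-01]]), 't': array([0.00757612, 0.58792748, 1.34364851])}
side {'intrinsics': array([[421.15152857,   0.        , 253.19896926],
       [  0.        , 421.15152857, 190.6096746 ],
       [  0.        ,   0.        ,   1.        ]]), 'dist': array([-0.04685152,  0.        ,  0.        ,  0.        ,  0.        ]), 'R': array([[ 0.98034677,  0.19693835,  0.01164055],
       [ 0.13075877, -0.60446041, -0.78583062],
       [-0.14772394,  0.77190861, -0.61833222]]), 't': array([-5.96958903e-01, -8.99745063e-04,  1.16658150e+00])}
```

View pics/top0.png

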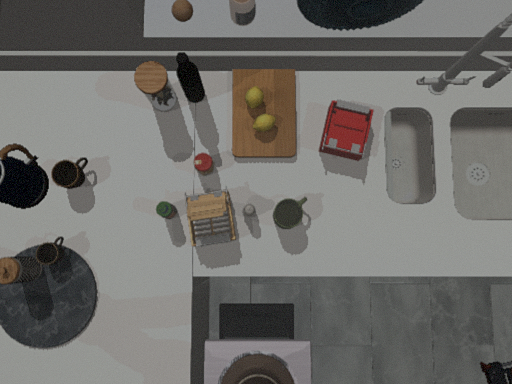

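View pics/side0.png

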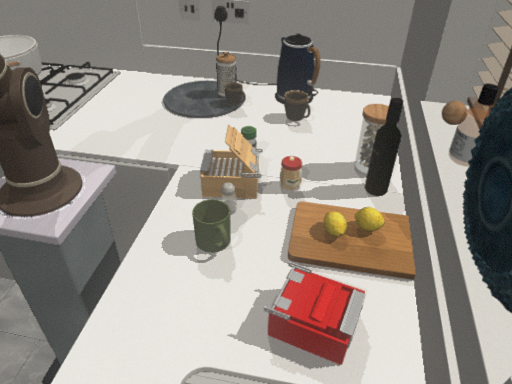

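The top view shows the wooden open box at about (210,217) and a red look-alike at (346,132). Around the box are the green-lid jar (165,210), red-lid honey (203,162), grey shaker (250,210) and green mug (289,213). The side view has the wooden box at (230,170) and the red one at (315,315). I choose the wooden box and check it in a close crop.

Run:
```python
import cv2,numpy as np
a=cv2.imread("pics/top0.png")[180:250,145:265];b=cv2.imread("pics/side0.png")[118:203,190:290]
a=cv2.resize(a,None,fx=6.5,fy=6.5,interpolation=cv2.INTER_CUBIC)[:, :780]
cv2.imwrite("pics/ct.png",cv2.convertScaleAbs(a,alpha=1.3))
cv2.imwrite("pics/cs.png",cv2.resize(b,None,fx=7,fy=7,interpolation=cv2.INTER_CUBIC))
```

```text
(no output)
```

View pics/ct.png

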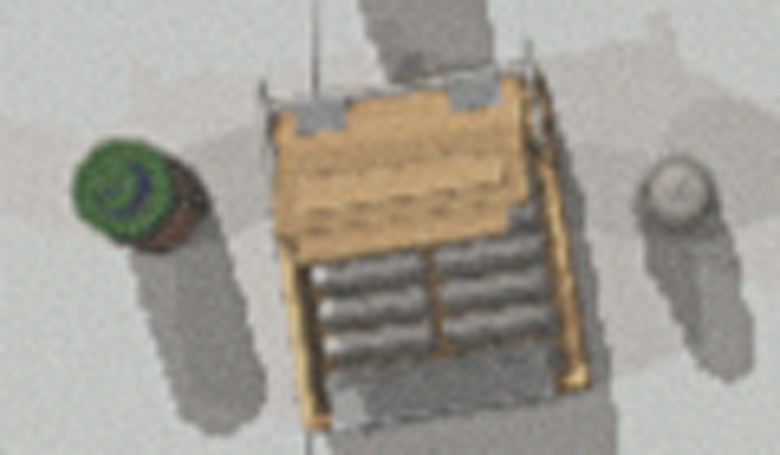

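View pics/cs.png

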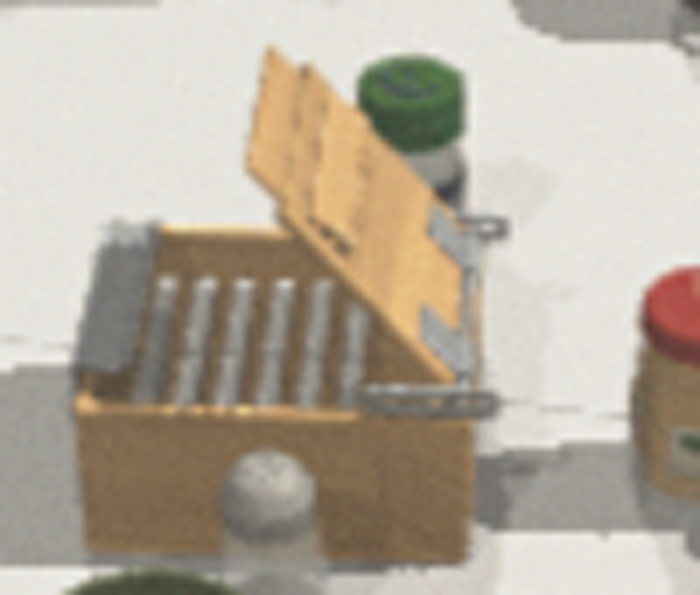

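```bash
cat > h.py <<'E'
import cv2,numpy as np
from scipy.optimize import least_squares
from cell import *
I={n:camera_info(n) for n in("top","side")}
def proj(n,P):
    c=I[n];return cv2.projectPoints(np.float64(P).reshape(-1,1,3),cv2.Rodrigues(c["R"])[0],c["t"],c["intrinsics"],c["dist"])[0][:,0]
def ray(n,uv,z):
    c=I[n];p=cv2.undistortPoints(np.float64([[uv]]),c["intrinsics"],c["dist"])[0,0]
    d=c["R"].T@[p[0],p[1],1];o=-c["R"].T@c["t"];return o+d*(z-o[2])/d[2]
def box2w(p,q):
    c,s=np.cos(p[2]),np.sin(p[2]);q=np.atleast_2d(q);return np.c_[p[0]+c*q[:,0]-s*q[:,1],p[1]+s*q[:,0]+c*q[:,1],q[:,2]]
E
python3 - <<'E'
from h import *
T=lambda x,y:(145+x/6.5-.4,180+y/6.5-.4); S=lambda x,y:(190+x/7-.4,118+y/7-.4)
def F(r,y,a):return (71-r*np.cos(a),y,76+r*np.sin(a))
top=[((-75,50,80),T(332,430)),((-75,-50,80),T(560,398)),((-75,65,70),T(308,428)),((-75,-65,70),T(588,386)),((71,55,76),T(272,115)),((71,-55,76),T(525,78))]
sd=[((-75,-65,0),S(88,552)),((75,-65,0),S(468,560)),((-75,-65,70),S(77,402)),((85,-61,82),S(497,400))]
fl=[("side",45,S(270,45)),("side",-45,S(248,165)),("top",45,T(298,262))]
def res(p,full=0):
    R=[]
    for n,L in(("top",top),("side",sd)):
        R+=list(proj(n,box2w(p,np.array([l[0] for l in L])/1e3))-np.array([l[1] for l in L]))
    for n,y,uv in fl: R+=list(proj(n,box2w(p,np.array([F(120,y,p[3])])/1e3))-uv)
    return np.ravel(R)
r=least_squares(res,[.6,.1,0.1,1.],loss="soft_l1")
p=r.x;print("box",p,np.degrees(p[2:]));print(res(p).reshape(-1,2).round(1).tolist())
np.save("p.npy",p[:3])
print("spice",ray("top",T(125,190),.106),"salt",ray("top",T(680,190),.09),"honey",ray("top",(203,162),.086),"mug",ray("top",(288,214),.096))
for k,q in dict(pin=F(0,0,0),step=F(70,0,p[3]),edge=F(120,0,p[3]),flatstep=(1,0,76)).items():print(k,box2w(p,np.array([q])/1e3)[0].round(4))
E
```

```text
box [0.51370563 0.14159329 0.16931157 0.87344553] [ 9.70083833 50.04474231]
[[0.3, -0.4], [-0.9, -1.3], [-0.7, 0.9], [0.0, -0.2], [0.4, -0.6], [-1.8, -1.1], [-1.0, 1.0], [-0.5, 1.4], [-1.2, 1.8], [-0.2, -0.9], [-0.3, -0.1], [0.1, 0.4], [-0.7, -0.3]]
spice [0.53564229 0.26900314 0.106     ] salt [0.53698871 0.02325074 0.09      ] honey [0.67686682 0.16040334 0.086     ] mug [ 0.52128448 -0.08927488  0.096     ]
pin [0.5837 0.1536 0.076 ]
step [0.5394 0.146  0.1297]
edge [0.5077 0.1406 0.168 ]
flatstep [0.5147 0.1418 0.076 ]
```

The crop confirms it: wooden box, grey steel lip towards the robot, flap raised about 50°, hinge at the far side. The fit has residuals of 1–2 px, giving the box at (0.514, 0.142), yaw 9.7°. I'll shut the fingers and travel at the present height (tips about 0.22, above everything), ending over the hinge-to-step part of the flap.

```bash
R='[[0.72,-0.8,0,0],[0.72,-0.8,0,0],[0.72,-0.8,0,0],[0.72,-0.8,0,0],[0.72,-0.8,0,0],[0.72,-0.8,0,0]]'
python3 -m crank '[[0.72,-0.8,0,0],[0.72,-0.8,0,0],[0.72,-0.8,0,0],[0.72,-0.8,0,0],[0.72,-0.8,0,0],[0.72,-0.8,0,0]]' -1 20
```

```text
time: 0.7
tool_pos: [0.2462, -0.4188, 0.3029]
tcp_rot: [-0.0, 0.993, 0.115, 0.0]
contact_force: [0.1, -0.5, 0.1]
opening: 0.0434
finger_force: 0.0
```

```bash
python3 -m crank '[[0.72,-0.8,0,0],[0.72,-0.8,0,0],[0.72,-0.8,0,0],[0.72,-0.8,0,0],[0.72,-0.8,0,0],[0.72,-0.8,0,0]]'
python3 -m crank '[[0.72,-0.8,0,0],[0.72,-0.8,0,0],[0.72,-0.8,0,0],[0.72,-0.8,0,0],[0.72,-0.8,0,0],[0.72,-0.8,0,0]]'
python3 - <<'E'
from h import *
from scipy.spatial.transform import Rotation as R
s=get_state();p=np.load("p.npy");q=s["tcp_rot"];M=R.from_quat([q[1],q[2],q[3],q[0]]).as_matrix()
d=box2w(p,[.046,0,.3])[0]-s["tool_pos"];print(s["tool_pos"],"shares",M.T@d/.2, "turn", (np.arctan2(M[1,0],M[0,0])-p[2])/np.pi)
E
```

```text
time: 1.3
tool_pos: [0.3502, -0.2318, 0.3027]
tcp_rot: [0.0, 0.993, 0.115, 0.0]
contact_force: [0.2, -0.4, 1.2]
opening: 0.0005
finger_force: 0.0
time: 1.9
tool_pos: [0.4548, -0.0441, 0.3023]
tcp_rot: [-0.0, 0.993, 0.114, 0.0]
contact_force: [-0.7, -0.6, -0.2]
opening: 0.0005
finger_force: 0.0
[ 0.45484615 -0.04413174  0.30233467] shares [ 0.72637392 -0.82440053  0.01252543] turn 0.018756053716227832
```

```bash
python3 -m crank '[[0.73,-0.82,0,0.019],[0.73,-0.82,0,0.019],[0.73,-0.82,0,0.019],[0.73,-0.82,0,0.019],[0.73,-0.82,0,0.019],[0.73,-0.82,0,0.019],[0.73,-0.82,0,0.019]]'
cat > snap.py <<'E'
import sys
from h import *
b=camera("side")[80:215,150:330,::-1];cv2.imwrite(sys.argv[1],cv2.resize(b,None,fx=4.4,fy=4.4,interpolation=cv2.INTER_CUBIC))
s=get_state();p=np.load("p.npy");d=s["tool_pos"][:2]-p[:2];c,n=np.cos(p[2]),np.sin(p[2])
q=s["tcp_rot"];print("tip in box",c*d[0]+n*d[1],-n*d[0]+c*d[1],s["tool_pos"][2]-.08,"yaw err",2*np.arctan2(q[2],q[1])-p[2],s["contact_force"],s["time"])
E
python3 snap.py pics/s1.png
```

```text
time: 2.6
tool_pos: [0.5594, 0.1453, 0.3017]
tcp_rot: [0.001, 0.997, 0.082, -0.001]
contact_force: [-0.1, -0.1, -0.4]
opening: 0.0004
finger_force: 0.0
tip in box 0.04540299622278073 -0.004280046660119927 0.2220510056037745 yaw err -0.005663886180152039 [-0.17136383 -0.35090946 -0.53990309] 2.65
```

View pics/s1.png

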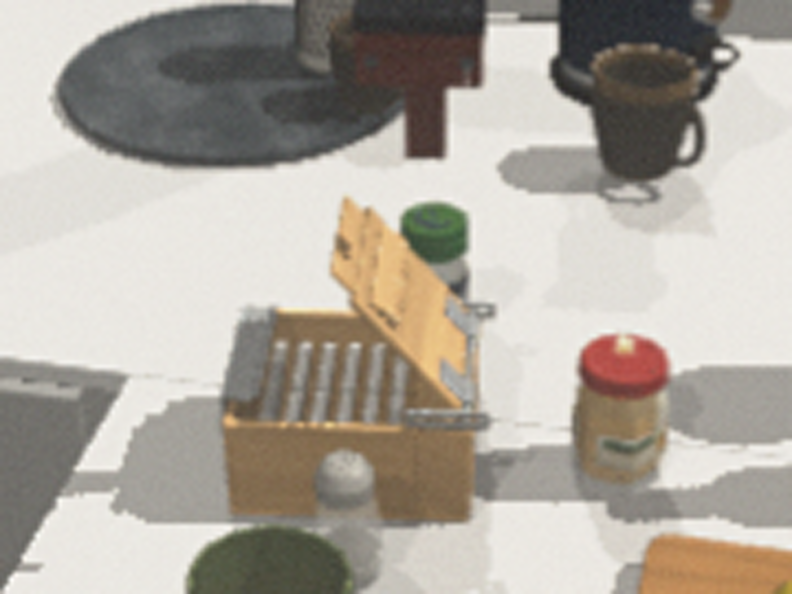

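The gripper stands above the flap with the fingers shut, tips at crop (425,155). The flap is still raised, with its edge at (345,200), and the tip lies 45 mm behind the box centre as planned. Now straight down to fold it.

```bash
python3 -m crank '[[0,0,0.25,0],[0,0,0.45,0],[0,0,0.5,0],[0,0,0.55,0],[0,0,0.6,0],[0,0,0.65,0],[0,0,0.69,0],[0,0,0.71,0],[0,0,0.72,0],[0,0,0.72,0]]'
python3 snap.py pics/s2.png
```

```text
time: 3.65
tool_pos: [0.5588, 0.1485, 0.1585]
tcp_rot: [0.0, 0.997, 0.084, -0.0]
contact_force: [-0.7, -0.4, 1.1]
opening: 0.0005
finger_force: 0.6
tip in box 0.04573338503524866 -0.0007507246951555325 0.07866683323350575 yaw err -0.002035947623661355 [-0.57823886 -0.43265959  1.85633511] 3.7
```

View pics/s2.png

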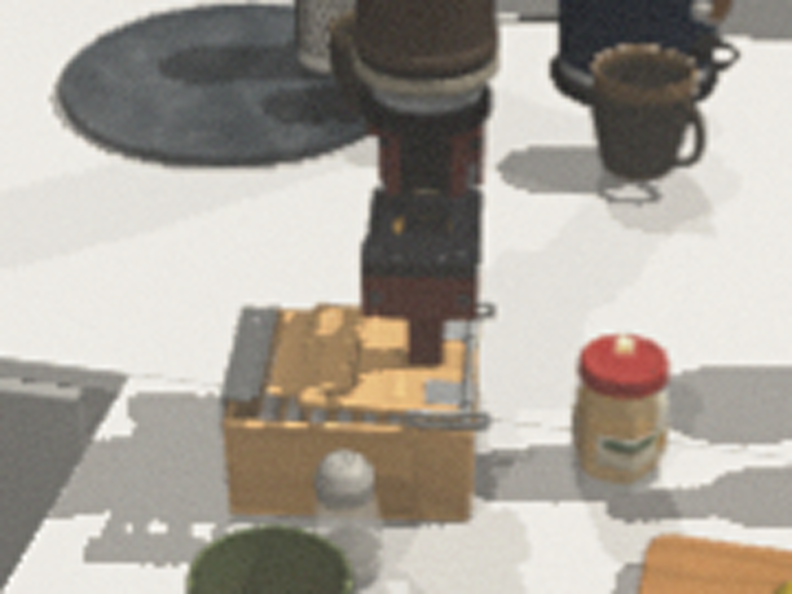

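The flap is nearly flat, with the fingertip at crop (425,360), the step ahead at (350,365), and nothing yet under the lip (245,350). Next I press it fully flat.

```bash
python3 -m crank '[[0,0,0.005,0],[0,0,0.01,0],[0,0,0.015,0],[0,0,0.015,0]]'; python3 -m crank '[[0,0,0.005,0],[0,0,0.005,0]]'
```

```text
time: 4.1
tool_pos: [0.5592, 0.1486, 0.1562]
tcp_rot: [0.0, 0.997, 0.083, 0.0]
contact_force: [-1.5, -0.8, 7.0]
opening: 0.0005
finger_force: 3.4
time: 4.3
tool_pos: [0.5592, 0.1487, 0.156]
tcp_rot: [0.0, 0.997, 0.083, 0.001]
contact_force: [-4.7, -3.2, 13.6]
opening: 0.0003
finger_force: 6.8
```

Flat on its stop, at 13.6 N. I ease off slightly and slide forward to the step.

```bash
python3 -m crank '[[0,0,-0.003,0],[-0.03,0,-0.003,0],[-0.06,0,-0.003,0],[-0.09,0,-0.003,0],[-0.12,0,-0.003,0],[-0.15,0,-0.003,0],[-0.15,0,-0.003,0]]'; python3 -m crank '[[-0.02,0,0,0],[-0.04,0,0,0],[-0.06,0,0,0],[-0.06,0,0,0]]'; python3 snap.py pics/s3.png
```

```text
time: 5.0
tool_pos: [0.5299, 0.144, 0.1562]
tcp_rot: [-0.0, 0.997, 0.084, 0.002]
contact_force: [0.9, 0.8, 7.2]
opening: 0.0006
finger_force: 3.4
time: 5.4
tool_pos: [0.5182, 0.142, 0.1561]
tcp_rot: [-0.0, 0.997, 0.084, 0.002]
contact_force: [2.4, 0.8, 5.7]
opening: 0.0008
finger_force: 3.0
tip in box 0.0045285263033590225 -0.00037407906388740153 0.0760314521305357 yaw err -0.002040740478494868 [1.39760452 0.50094517 5.46374775] 5.45
```

```bash
python3 -m crank '[[-0.02,0,0,0],[-0.04,0,0,0],[-0.06,0,0,0],[-0.07,0,0,0],[-0.07,0,0,0]]'; python3 -m crank '[[-0.01,0,0,0],[-0.015,0,0,0],[-0.015,0,0,0]]'; python3 snap.py pics/s4.png
```

```text
time: 5.95
tool_pos: [0.5056, 0.1397, 0.1562]
tcp_rot: [-0.001, 0.997, 0.083, 0.003]
contact_force: [6.4, 1.3, 2.5]
opening: 0.0004
finger_force: 4.0
time: 6.25
tool_pos: [0.504, 0.1394, 0.1565]
tcp_rot: [-0.001, 0.997, 0.083, 0.004]
contact_force: [11.0, 1.4, 0.7]
opening: 0.0006
finger_force: 5.7
tip in box -0.009918336113746686 -0.0004778248953057631 0.07647111103274777 yaw err -0.00257513959583458 [11.01926049  2.43631085  1.60047199] 6.3
```

View pics/s4.png

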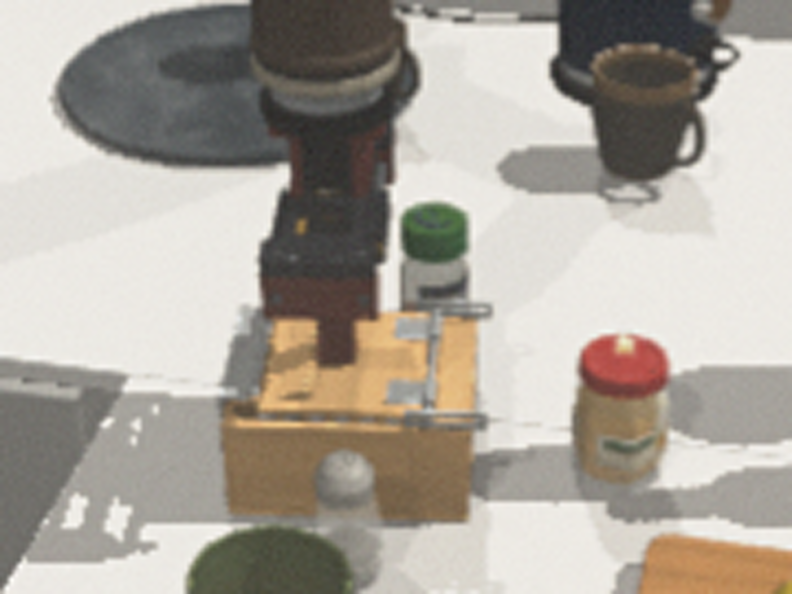

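The pin has travelled from crop x≈470 to 433, about 22 mm, and the tongue has gone under the lip at (255,370). The force rose to 11 N at the stop and the box has not moved. I back off a hair, lift, and check.

```bash
python3 -m crank '[[0.008,0,-0.003,0],[0.01,0,-0.05,0],[0.01,0,-0.2,0],[0.01,0,-0.4,0],[0.01,0,-0.65,0],[0.01,0,-0.65,0],[0.01,0,-0.65,0]]'; python3 -m crank '[[0,0,0,0],[0,0,0,0],[0,0,0,0]]'; python3 snap.py pics/s5.png
```

```text
time: 7.0
tool_pos: [0.5024, 0.1388, 0.2857]
tcp_rot: [0.0, 0.997, 0.083, 0.001]
contact_force: [-0.1, -0.7, -1.2]
opening: 0.0007
finger_force: 0.0
time: 7.3
tool_pos: [0.5022, 0.1388, 0.284]
tcp_rot: [0.0, 0.997, 0.084, -0.001]
contact_force: [-0.1, 0.3, -0.0]
opening: 0.0005
finger_force: 0.0
tip in box -0.01169653054274758 -0.0007431931799493435 0.20418746379804775 yaw err -0.001999208075789738 [-0.29656493 -0.07771903  0.23036119] 7.35
```

View pics/s5.png

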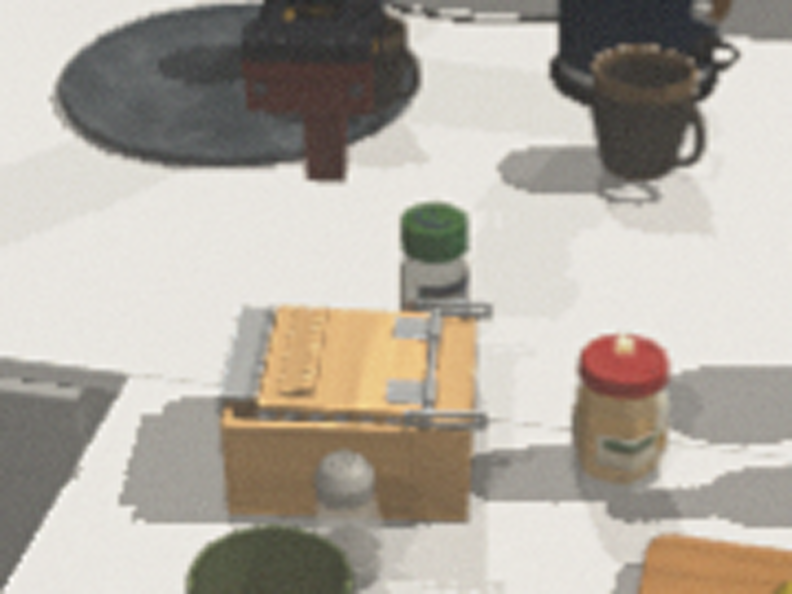

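With the fingers clear, the flap stays flat. The pin at (433,415) on the guide (408–487) puts the slide at about 20 mm, the tongue is under the lip, and the box and neighbours stand where they were.

```bash
python3 -c "
from cell import *
print(close_job())"
```

```text
the job is handed in; nothing more can be done
None
```

The tea-bag box is shut and handed in: the flap lies flat, slid about 20 mm of 22 by the last picture, with its tongue held by the lip alone. The box and its neighbours look unmoved in that picture, and the robot is clear; the hand-in returned no verdict.

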